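Load a kitchen scale's batteries and hold its cover pressed for fastening

TASK

The kitchen scale lies upside down with its battery compartment open: drop one battery into each of the two pockets, plus end (labelled, with a small nub) away from the coil spring, which sits at the end nearer the robot, then set the white cover with its rib upward into the recess. Press the cover straight down against its springy rubber seal until its face is about level with the case, which takes a steady push of about 10 newtons, never a hard shove, and finish while still holding it pressed like that, so that someone else can screw it down. Leave the screwdriver, salt shaker and egg timer where they are.

Things in the scene. Friction and masses are not known exactly. Their poses are not given: they have to be found in the camera images.
- scale: White kitchen scale lying upside down, fixed to the worktop: case 116 (x) x 170 (y) x 34 mm high, origin at the centre of its underside, z up, -x side nearer the robot. In its top, centred, is a recess 80 (x) x 114 (y) mm for the cover, with a black seal round its edge and two battery pockets. Four low rubber feet stand 2.5 mm above the case top at x +-46, y +-73 mm.
- seal (a joint): Rubber seal frame in the recess, 9 mm wide; its top is 30 mm above the worktop (4 mm below the case top). Value: how far it is pressed down, 0 free to 0.008 m (hard stop). A spring: moves from 4 N on, then 1.5 N more per mm; at 0.004 m (10 N) the cover is level with the case. Inside the frame 62 (x) x 96 (y) mm are open down to a grey deck 14 mm above the worktop.
- pocket_l (a point): Centre of the floor of the left pocket (+y side), 18.5 mm from the scale's middle; axes as the scale's. Pocket 56 (x) x 19 (y) mm, black floor 6 mm above the worktop, 8 mm deep below the grey deck. The coil spring is at its -x end (nearer the robot), the flat contact at its +x end; both lie flat in the end walls, out of the way.
- pocket_r (a point): The same for the right pocket (-y side).
- cover: Loose white cover, 90 g, lying flat: plate 75 (x) x 109 (y) x 8 mm (lowest 4 mm 2 mm smaller all round), on it a centred rib 50 (x) x 14 (y) mm, 18 mm tall (top 26 mm above the underside). Origin: centre of underside, z up. Fits the recess either way round, 2.5 mm play each side, long sides together. Free on the seal its origin is 30 mm above the scale's, level with the case 26 mm.
- battery_a: A battery lying on the worktop, 50 mm long (y) and 15 mm thick (14 mm wide), 23 g; it does not roll. Origin at the middle of its underside, z up, its length along its own y axis, plus end at -y: the labelled end, with a small nub; the minus end (+y) has a plain pale sleeve. At the start the plus end points roughly away from the robot.
- battery_b: A second, identical battery (same axes); either battery may go into either pocket.
- battery_a_plus (a point): Centre of the plus end of battery_a.
- battery_b_plus (a point): Centre of the plus end of battery_b.
- screwdriver: Screwdriver, 150 mm long, lying on the worktop behind and to the right of the scale; leave alone. (Wall cupboards hang 0.46 m above the worktop from x = 0.59 m on: keep the arm clear of them when swinging over.)
- salt_shaker: Salt shaker, 44 mm across, 90 mm high, standing behind the scale; leave alone. Origin under its middle.
- egg_timer: Round egg timer, 63 mm across, 47 mm high, standing behind and to the left of the scale; leave alone. Origin under its middle.
Not all that is in view belongs to the job. Leave any blue or yellow look-alike of the battery_b alone.

How it is judged:
By the outcome, as a careful person would: the job done as asked, in the order asked, and still so for the second after the job is handed in, while the arm keeps its last pose, push and grip.
It also fails if it takes over 61 s, if anything falls off the work surface, if the arm or the gripper's body presses on something with over 40 N, if the wrist force passes 120 N, or if a joint passes its speed limit or range.

ROBOT

A 6-joint arm with a two-finger parallel gripper is mounted at the origin on a cart in front of the work surface, level with it; the furniture and walls round the work are solid. World frame = base frame: x ahead of the robot, y to its left, z up, the work surface at z = 0. Lengths are in m, angles in rad, forces in N, time in s.
With the tool pointing down it reaches from about 0.35 to 0.925 m from the base axis. Payload 6.4 kg.
Tool frame: the origin (TCP) lies midway between the tips of the shut fingers; the grasp point (between the pads) lies 19 mm behind it; z points along the fingers, y is the line along which they close (so a half turn about z gives the same grasp; the last joint's range is limited). The gripper opens to 85 mm and grips with 20 to 120 N. Pads are 22 mm wide; open, the fingers measure 114 mm over their backs; the gripper's body (76 mm by 85 mm) begins 54 mm behind the grasp point. The pads swing forward as they close: fully open they stand 13 mm farther back than shut.
Start: joints at [0.996, 0.245, 1.558, -0, 1.339, -0.174], TCP at [0.254, 0.598, 0.231] pointing down, gripper open.
Joint ranges: [-3.13, 3.13], [-1.02, 2.26], [0.13, 2.54], [-0.95, 4.09], [0.21, 2.88], [-2.74, 2.74]. Speed limits (rad/s): [2.57, 2.57, 3.14, 3.14, 3.14, 3.14].

INTERFACE

Orientations are given as a unit quaternion [w, x, y, z].
In Python, from rig import robot gives the robot as it stands. The module is installed in compiled form; this text tells all that it offers.
- The arm moves only by the tool apply_moves, never from a script. Its arguments are lists of equal length, an entry for each row: "slide": the shift along the tool's x, y, z in mm, a list of three; "turn": the turn about the tool's z in degrees; "fingers": the finger opening in mm, from 0 to 85.4. A call has 1 to 5 rows; each row is the pose to reach, as a shift and turn from the pose commanded when the call began, along the tool's axes at that moment; what a row does not reach only later rows make up. A row lasts 1/12 s, in which the tool goes at most 41.7 mm and 7.16 degrees, less where a joint would pass 70% of its speed; a pose out of reach is approached as far as the arm can. A call with a gripper value outside its range is refused whole. The fingers move at their own pace and stop on an object; "squeeze" is the grip in N (left out, the last holds). Time passes only in rows, so rows that repeat a pose let the fingers close. It gives the time, the measured TCP pose, the force and the opening at its end, in the units of the state.
- robot.sense(): the state, without advancing time (a new reading comes with each control period).
- robot.get_image(name): name is "scene" or "top" or "wrist"; returns (picture, depth): 480x640x3 uint8, red, green, blue; 480x640 float32, m along the optical axis (not along the pixel's ray), 0 where there is no reading.
- robot.get_calibration(name): a dict with "mtx" (3x3 intrinsics, pixels), "R" (3x3) and "t" (3): a world point X has camera coordinates R X + t. Camera axes: x right, y down, z forward; pixel columns grow to the right and rows downward; lengths in m; the calibration is good to about 2 mm. A picture is of the moment at which its call begins: read the wrist's pose just before it. get_calibration takes no time and is no camera call; for the wrist camera it gives the pose at the moment of the call.
- robot.sign_off(): hands the job in, once; it reports no verdict.
The state is a dict: "time": time; "joints": joint angles; "qd": joint speeds; "joint_torque": joint torques, N m; "tcp_pos": TCP position; "tool_rot": TCP orientation; "wrist_force": force on the tool from outside, world axes, zero at the start; "torque": the same for the moment, N m; "gripper_width": opening from 0.0 (shut) to 1.0 (fully open).
Only numpy, scipy, OpenCV 4.12 (cv2) and the standard library are available. Lean on these libraries where they do the work, as an engineer would, in place of code of your own. Each camera call takes 0.05 s, during which the arm holds its last target. There are 200 camera calls.

## Working session

There is one attempt and no reset: what is moved stays moved. The work goes in short steps, Python scripts to look and compute and a tool call to move; the robot and the scene stay as the last step left them, time stands still between calls to the robot, and variables do not carry over. Pictures are saved under pics/ and viewed, on a budget of 10 in all, crops included, one or two more only if the job needs it, and the job is handed in when it is done.

Besides the shell and the picture viewer there is one more tool, called after "Call:" as a command line: name --pt "numbers of a row" for each row, then --argument value for the rest. apply_moves: Moves the arm, as the interface text tells. Its arguments: {"type":"object","properties":{"slide":{"type":"array","items":{"type":"array","items":{"type":"number"}}},"turn":{"type":"array","items":{"type":"number"}},"fingers":{"type":"array","items":{"type":"number"}},"squeeze":{"type":"number"}},"required":["slide","turn","fingers"]}

```bash
mkdir -p pics; ls; python3 - <<'E'
from rig import robot
import cv2,numpy as np
s=robot.sense();print(s)
ims=[]
for n in("scene","top"):
    p,d=robot.get_image(n);c=robot.get_calibration(n);np.savez(f"{n}0.npz",p=p,d=d,**c)
    print(n,c)
    cv2.imwrite(f"pics/{n}0.png",p[...,::-1])
E
```

```text
pics
{'time': 0.0, 'joints': array([ 9.95884182e-01,  2.45817591e-01,  1.55901865e+00,  2.71477392e-05,
        1.33868359e+00, -1.74116138e-01]), 'qd': array([ 7.29925998e-06, -7.94592572e-04,  4.49080026e-04, -3.30667972e-04,
       -9.37712412e-05,  5.73330040e-04]), 'joint_torque': array([-1.18753418e-03, -4.29494655e+01, -3.26137376e+01, -2.23028705e-04,
        5.11915001e-03,  2.71012874e-05]), 'tcp_pos': array([0.25329033, 0.59801654, 0.23017557]), 'tool_rot': array([-3.64791265e-04,  1.99062365e-01,  9.79986350e-01, -8.91965291e-04]), 'wrist_force': array([-0.91436406, -0.54171761,  0.41346923]), 'torque': array([-0.00685687, -0.005924  ,  0.00855782]), 'gripper_width': 0.994428016317841}
scene {'mtx': array([[474.64954697,   0.        , 318.05187148],
       [  0.        , 474.64954697, 237.13493074],
       [  0.        ,   0.        ,   1.        ]]), 'R': array([[ 0.80051862, -0.59914954, -0.01377585],
       [-0.42988831, -0.55805082, -0.70977132],
       [ 0.41757154,  0.57410723, -0.70429745]]), 't': array([-0.44456767,  0.25422862,  0.79713388])}
top {'mtx': array([[616.13184427,   0.        , 315.20460383],
       [  0.        , 616.13184427, 245.05681421],
       [  0.        ,   0.        ,   1.        ]]), 'R': array([[-0.02484956, -0.99960581, -0.01306616],
       [-0.98559322,  0.02668432, -0.16701485],
       [ 0.16729767,  0.00872767, -0.9858678 ]]), 't': array([-0.02741641,  0.53336401,  1.40998402])}
```

View pics/top0.png

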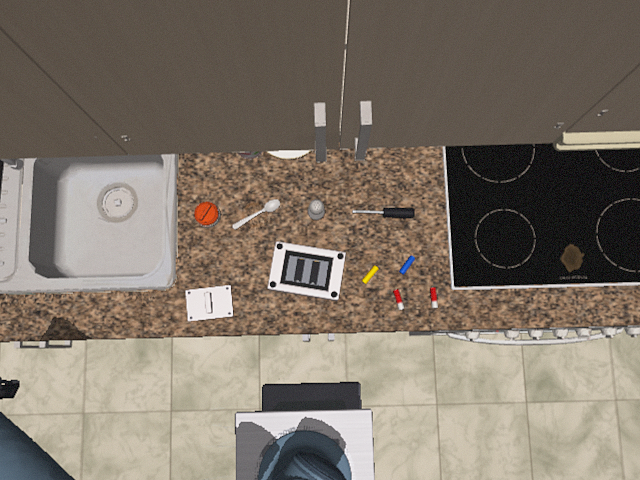

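View pics/scene0.png

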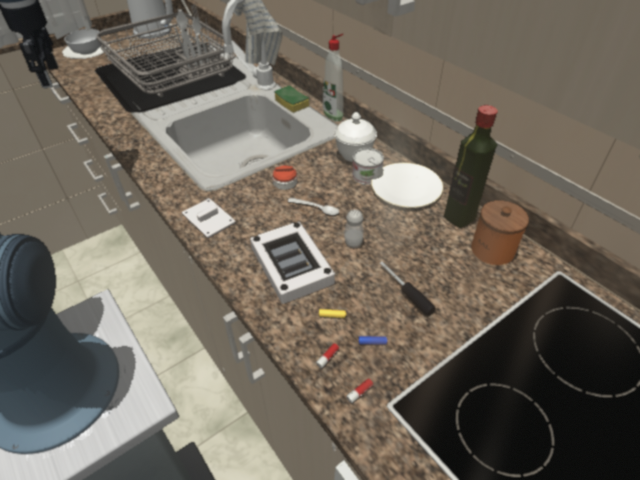

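Top view: two red/white batteries at (398,299) and (434,297). The yellow (370,275) and blue (407,265) ones are look-alikes to leave alone. Cover is at (209,303) and scale at (307,270). I'll measure these and make one enlarged crop to confirm the batteries.

```bash
cat > h.py <<'E'
import numpy as np,cv2
from scipy.spatial.transform import Rotation as Ro
def ray(c,uv,z):
    uv=np.atleast_2d(uv).astype(float)
    d=np.c_[(uv-c["mtx"][:2,2])/c["mtx"][[0,1],[0,1]],np.ones(len(uv))]@c["R"]
    o=-c["R"].T@c["t"]
    return o+d*((z-o[2])/d[:,2])[:,None]
def proj(c,X):
    q=(np.atleast_2d(X)@c["R"].T+c["t"])@c["mtx"].T
    return q[:,:2]/q[:,2:]
def blobs(mask,amin):
    k,_=cv2.findContours(mask.astype(np.uint8),cv2.RETR_EXTERNAL,cv2.CHAIN_APPROX_NONE)
    return [x[:,0,:] for x in k if cv2.contourArea(x)>amin]
def rect(c,k,z):
    "min-area rectangle of contour k on plane z: centre, long-axis angle deg, sizes mm"
    P=ray(c,k,z)[:,:2]
    (cx,cy),(w,h),a=cv2.minAreaRect((P*1000).astype(np.float32))
    if w<h:w,h,a=h,w,a+90
    return np.round([cx,cy,(a+90)%180-90,w,h],1)
def totool(s,X):
    "world point(s) -> tool axes mm, from pose s"
    w,x,y,z=s["tool_rot"];return Ro.from_quat([x,y,z,w]).inv().apply(np.asarray(X)-s["tcp_pos"])*1000
E
python3 - <<'E'
from h import *
c=dict(np.load("top0.npz"));p=c["p"];hsv=cv2.cvtColor(p,cv2.COLOR_RGB2HSV)
H,S,V=[hsv[...,i].astype(int) for i in range(3)]
roi=np.zeros(H.shape,bool);roi[220:325,180:445]=1
white=(S<40)&(V>170)&roi
for k in blobs(white,400): print("white",k.mean(0).round(),"z34",rect(c,k,.034),"z8",rect(c,k,.008))
red=((H<8)|(H>172))&(S>150)&(V>100)&roi
for k in blobs(red,20):
    m=k.mean(0);print("red",m.round(1),rect(c,k,.0075))
    bm=np.zeros_like(white);x,y=m.astype(int);bm[y-15:y+20,x-12:x+12]=1
    for q in blobs((red|((S<60)&(V>150)))&bm,30): print("  whole",rect(c,q,.0075), ray(c,q.mean(0),.0075))
for k in blobs((V<60)&roi,12): print("dark",k.mean(0).round(1),rect(c,k,.034))
cv2.imwrite("pics/crop.png",cv2.resize(p[225:325,180:445,::-1],None,fx=3,fy=3,interpolation=cv2.INTER_CUBIC))
E
```

```text
white [209. 303.] z34 [404.1 212.2 -84.9 107.6  74.6] z8 [406.1 217.  -84.9 109.5  75.9]
white [309. 269.] z34 [475.3 -18.4  79.2 169.9 115.3] z8 [478.7 -17.8  79.2 173.  117.4]
red [397.3 295.7] [ 411.3 -233.4   15.9   30.1   12.1]
  whole [ 404.2 -235.4   15.9   51.    12.1] [[ 0.40270018 -0.23576917  0.0075    ]]
red [433.1 293.3] [ 414.  -319.1    3.1   31.    12.9]
  whole [ 405.4 -319.5    3.8   48.2   13. ] [[ 0.40495608 -0.31983433  0.0075    ]]
dark [333.5 294. ] [416.7 -81.2  88.5  11.7   9.4]
dark [272.3 284. ] [444.   62.9  -0.8   9.5   9.4]
dark [339.8 255.8] [506.4 -99.3  -1.8   9.6   9.5]
dark [306.2 270.1] [475.4 -18.5  79.  112.3  77.8]
dark [279.2 245.8] [534.3  45.   -0.9   9.7   9.5]
```

View pics/crop.png

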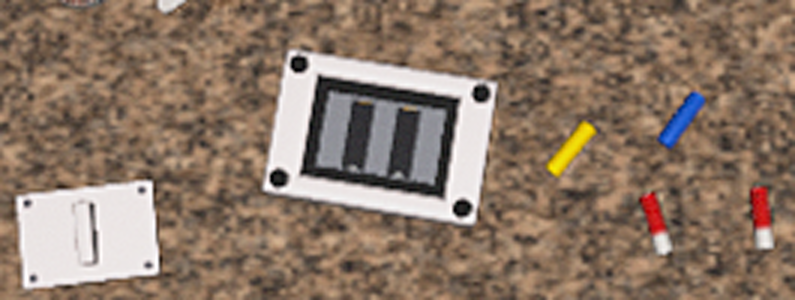

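The crop confirms it: both red/white batteries have the pale (minus) sleeve toward the robot and the red labelled end away. Blue and yellow are the look-alikes. Next I'll work out the moves to the waypoints.

```bash
python3 - <<'E'
from h import *
from rig import robot
s=robot.sense();w,x,y,z=s["tool_rot"];R=Ro.from_quat([x,y,z,w]).as_matrix();print(R.round(3))
c=robot.get_calibration("wrist");o=-c["R"].T@c["t"];print("cam in tool",totool(s,o),(c["R"]@R).round(3),c["mtx"])
print("ang y",np.degrees(np.arctan2(R[1,1],R[0,1])))
for n,P in dict(cover=(.406,.217,.28),scale=(.475,-.018,.28),a=(.404,-.235,.28)).items(): print(n,totool(s,P).round(1))
E
```

```text
[[-0.921  0.39  -0.001]
 [ 0.39   0.921 -0.001]
 [ 0.    -0.002 -1.   ]]
cam in tool [  82.77939525   -0.84979554 -142.31872519] [[-0.001  1.    -0.001]
 [-0.949 -0.001 -0.317]
 [-0.317  0.001  0.949]] [[333.48273728   0.         324.38886962]
 [  0.         333.48273728 238.99226849]
 [  0.           0.           1.        ]]
ang y 67.03624615121025
cover [-289.2 -291.4  -49.3]
scale [-444.5 -480.8  -49. ]
a [-463.7 -708.3  -48.6]
```

Call:
apply_moves --pt "-29 -29 -5" --pt "-58 -58 -10" --pt "-87 -87 -15" --pt "-116 -116 -20" --pt "-145 -145 -25" --turn '[0,0,0,0,0]' --fingers '[85,85,85,85,85]'

```text
time: 0.52
tcp_pos: [0.3305, 0.4066, 0.2559]
tool_rot: [-0.0, 0.199, 0.98, -0.0]
wrist_force: [1.0, -0.1, 0.6]
gripper_width: 0.995
```

Call:
apply_moves --pt "-29 -29 -5" --pt "-58 -58 -10" --pt "-87 -87 -15" --pt "-116 -116 -20" --pt "-145 -145 -25" --turn '[-6,-12,-18,-24,-28]' --fingers '[85,85,85,85,85]'

```text
time: 0.93
tcp_pos: [0.4051, 0.2224, 0.2804]
tool_rot: [-0.0, -0.047, 0.999, 0.0]
wrist_force: [1.9, 0.6, -0.9]
gripper_width: 0.993
```

```bash
cat > snap.py <<'E'
import sys
from h import *
from rig import robot
def snap(tag,cam="wrist"):
    c=robot.get_calibration(cam);s=robot.sense();p,d=robot.get_image(cam)
    np.savez(tag+".npz",p=p,d=d,**c);cv2.imwrite(f"pics/{tag}.png",p[...,::-1]);return c,s,p
E
python3 - <<'E'
from snap import *
c,s,p=snap("w_cover");print(s["time"],s["tcp_pos"],s["wrist_force"],s["qd"].round(3))
hsv=cv2.cvtColor(p,cv2.COLOR_RGB2HSV)
for k in blobs((hsv[...,1]<45)&(hsv[...,2]>150),500): print(k.mean(0),rect(c,k,.008),k.min(0),k.max(0))
print(totool(s,(.475,-.018,.28)),totool(s,(.404,-.235,.28)))
E
```

```text
0.9333 [0.40506879 0.22241049 0.28042612] [ 1.85380416  0.57205736 -0.8895022 ] [-1.105 -0.253  0.095 -0.006  0.151 -2.014]
[516.568 463.112] [829.2 593.5  51.8 111.8  43.9] [490 452] [540 479]
[147.96850394 457.20472441] [875.4 -35.2  13.6 103.2  51.9] [126 434] [169 479]
[509.06827309 317.49638554] [588.8 524.5  89.2 445.6 303.6] [357 229] [639 431]
[308.15789474 199.67836257] [409.9 201.3 -79.9  73.7  38.3] [279 182] [337 216]
[122.70703125 233.40234375] [482.2 -30.2  79.1 179.6 122.6] [ 55 174] [201 294]
[357.56923077 190.01538462] [396.9 262.    7.6  69.1  24.5] [346 166] [366 220]
[400.16491396  71.26338432] [244.8 300.4  90.  595.5 161.9] [135   0] [639 160]
[67.91059147 52.49243466] [269.4 -77.5  89.8 157.3 111.8] [0 0] [139 110]
[17.91743119 10.25688073] [ 234.7 -122.6  -87.1   39.2   20.4] [0 0] [36 22]
[ -47.22911794 -245.88011203    0.37662687] [ 4.36790696e+01 -4.55321515e+02  3.74190461e-01]
```

Call:
apply_moves --pt "5 -41 0" --pt "10 -82 0" --pt "15 -123 0" --pt "20 -164 0" --pt "25 -205 0" --turn '[0,4,8,12,16]' --fingers '[60,60,60,60,60]'

```text
time: 1.4
tcp_pos: [0.3976, 0.016, 0.2803]
tool_rot: [0.0, 0.097, 0.995, 0.0]
wrist_force: [1.1, -0.3, 0.6]
gripper_width: 0.706
```

Call:
apply_moves --pt "8 -30 0" --pt "8 -30 0" --pt "8 -30 0" --pt "8 -30 0" --turn '[0,0,0,0]' --fingers '[60,60,60,60]'

```text
time: 1.73
tcp_pos: [0.3847, -0.01, 0.2803]
tool_rot: [-0.0, 0.096, 0.995, 0.0]
wrist_force: [0.0, 0.1, 0.5]
gripper_width: 0.703
```

```bash
python3 - <<'E'
from snap import *
c,s,p=snap("w_scale");print(s["time"],s["tcp_pos"],s["wrist_force"],s["qd"].round(3))
hsv=cv2.cvtColor(p,cv2.COLOR_RGB2HSV)
for k in blobs((hsv[...,1]<45)&(hsv[...,2]>150),3000): print("w",k.mean(0),rect(c,k,.034),k.min(0),k.max(0))
for k in blobs((hsv[...,2]<70),100): print("d",k.mean(0),rect(c,k,.034),k.min(0),k.max(0))
print(totool(s,(.404,-.235,.28)))
E
```

```text
1.7333 [ 0.38471894 -0.00999323  0.28034737] [0.03116946 0.07501063 0.45909283] [ 0.032  0.01  -0.008 -0.001  0.001 -0.004]
w [329.42367067 279.28987993] [472.1 -15.9  79.2 168.4 115.4] [265 225] [402 309]
w [604.20457604 319.39434724] [636.7 323.4   5.6 416.3 100.5] [568 181] [639 442]
w [510.18275862 175.8862069 ] [397.7 205.7 -84.9 102.1  70.8] [462 135] [556 217]
w [304.26241458  75.66104784] [226.1 -17.8  89.  723.1 194.7] [0 0] [639 202]
d [297.6000841  402.19049622] [ 655.6  -69.6   78.9 1033.5  357.6] [  0 277] [639 479]
d [332.99305556 267.41666667] [471.8 -16.   78.9 113.2  77. ] [288 240] [379 296]
d [314.15508021 213.73796791] [392.5 -21.3  79.   80.6  23.2] [283 200] [350 219]
d [353.6746988  172.50086059] [350.4  28.7  40.9 120.2  79.7] [293 137] [391 219]
d [274.41970803  32.27372263] [217.  -41.5  79.  215.4  88.8] [154   0] [367  97]
[ -61.75922411 -217.2226253     0.23816666]
```

View pics/w_scale.png

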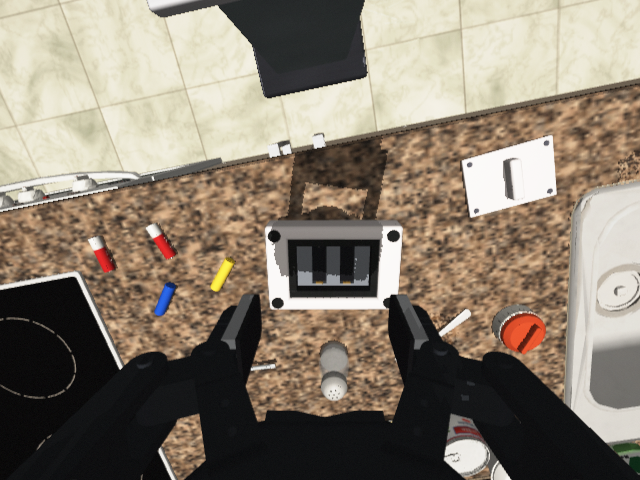

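The view shows the scale at (333,267), the batteries at (161,243) and (102,255), the fingers at the bottom and the cover at (510,176). On to battery a.

Call:
apply_moves --pt "-4 -38 10" --pt "-8 -76 25" --pt "-12 -114 40" --pt "-16 -152 50" --pt "-20 -190 60" --turn '[-5,-11,-17,-22,-26.7]' --fingers '[50,45,40,40,40]'

```text
time: 2.2
tcp_pos: [0.3692, -0.1949, 0.2214]
tool_rot: [0.0, -0.141, 0.99, 0.0]
wrist_force: [0.6, 0.3, 0.5]
gripper_width: 0.467
```

Call:
apply_moves --pt "10 -28 15" --pt "10 -28 15" --pt "10 -28 15" --turn '[0,0,0]' --fingers '[40,40,40]'

```text
time: 2.45
tcp_pos: [0.3669, -0.224, 0.206]
tool_rot: [-0.001, -0.137, 0.991, 0.001]
wrist_force: [-0.2, 0.3, -1.1]
gripper_width: 0.469
```

```bash
cat > bat.py <<'E'
from snap import *
def bats(c,p,z=.0075):
    hsv=cv2.cvtColor(p,cv2.COLOR_RGB2HSV);H,S,V=[hsv[...,i].astype(int) for i in range(3)]
    red=((H<8)|(H>172))&(S>150)&(V>80)
    out=[]
    for k in blobs(red,80):
        r=rect(c,k,z)
        if not(20<r[3]<45 and r[4]<25): continue
        m=np.zeros(red.shape,np.uint8);cv2.fillPoly(m,[k],1)
        m=cv2.dilate(m,np.ones((3,3)),iterations=int(1.0*np.sqrt(cv2.contourArea(k))))
        for q in blobs((red|((S<60)&(V>140)))&(m>0),80): out.append((k.mean(0).round(),rect(c,q,z),r))
    return out
E
python3 - <<'E'
from bat import *
z=np.load("w_scale.npz")
for b in bats(dict(z),z["p"]): print(b)
c,s,p=snap("w_a");print(s["time"],s["tcp_pos"],s["wrist_force"])
for b in bats(c,p):
    print(b); print(totool(s,np.r_[b[1][:2]/1000,.008]).round(1))
E
```

```text
(array([104., 260.]), array([ 403.9, -316.9,    3. ,   51.7,   16.2]), array([ 412. , -316.5,    3. ,   32.8,   16.2]))
(array([164., 246.]), array([ 401.3, -232.8,   15.7,   51.4,   16.1]), array([ 409.2, -230.7,   14.9,   32.7,   15.8]))
2.45 [ 0.36686395 -0.22399872  0.20597351] [-0.16990617  0.27648855 -1.07187648]
(array([307., 247.]), array([ 410.9, -230.2,   14.4,   33.4,   13.2]), array([ 410.9, -230.2,   14.4,   33.4,   13.2]))
[-40.9 -18.5 197.9]
(array([229., 228.]), array([ 404.3, -316.4,    3.2,   50.6,   14.2]), array([ 413.1, -315.9,    3.2,   32.9,   14.2]))
[-11.2 -99.7 197.7]
```

View pics/w_a.png

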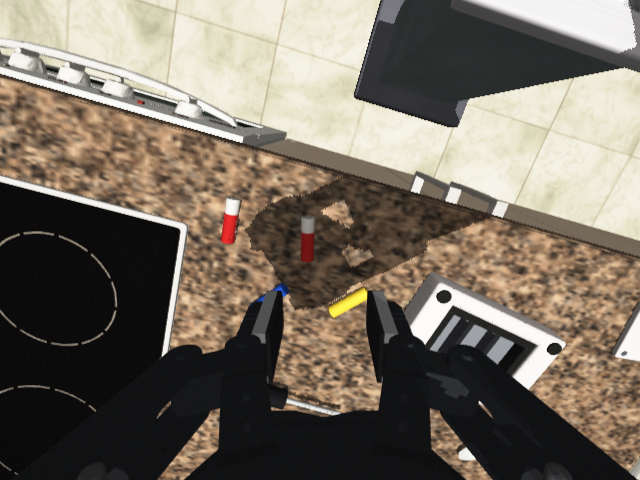

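Battery a is at (307,240), midway between the fingers. Going down on it.

Call:
apply_moves --pt "-16 -10 30" --pt "-32.5 -19.5 60" --pt "-32.5 -19.5 95" --pt "-32.5 -19.5 130" --pt "-32.5 -19.5 160" --turn '[0,0,0,0,0]' --fingers '[40,40,40,40,40]'

```text
time: 2.92
tcp_pos: [0.4044, -0.2323, 0.046]
tool_rot: [0.0, -0.139, 0.99, -0.0]
wrist_force: [0.3, -0.4, -0.8]
gripper_width: 0.47
```

```bash
python3 - <<'E'
from bat import *
c,s,p=snap("w_a2");print(s["time"],s["tcp_pos"],s["wrist_force"])
for b in bats(c,p):
    print(b); print(totool(s,np.r_[b[1][:2]/1000,.006]).round(1),totool(s,np.r_[b[2][:2]/1000,.006]).round(1))
print(totool(s,(.404,-.235,.006)))
E
```

```text
2.9167 [ 0.40439974 -0.23233291  0.04597714] [ 0.27824473 -0.43248162 -0.7710461 ]
(array([324., 284.]), array([ 411.2, -230.3,   14.1,   34.4,   14.1]), array([ 411.2, -230.3,   14.1,   34.4,   14.1]))
[-7.1  0.1 40. ] [-7.1  0.1 40. ]
(array([324., 284.]), array([ 387.5, -236. ,   15.9,   15.3,    8. ]), array([ 411.2, -230.3,   14.1,   34.4,   14.1]))
[17.3  1.1 40. ] [-7.1  0.1 40. ]
(array([181., 250.]), array([ 404.8, -316.7,    3.2,   51.8,   14.8]), array([ 413.1, -316.3,    3.1,   35.3,   14.7]))
[ 22.8 -81.2  40. ] [ 14.8 -83.1  40. ]
[ 1.13617942 -2.4407711  39.97744986]
```

Call:
apply_moves --pt "1 0 20" --pt "1 0 33" --pt "1 0 39.5" --pt "1 0 39.5" --pt "1 0 39.5" --turn '[0,0,0,0,0]' --fingers '[40,40,40,40,40]'

```text
time: 3.38
tcp_pos: [0.4034, -0.2346, 0.0089]
tool_rot: [0.001, -0.138, 0.99, -0.001]
wrist_force: [-0.5, 0.1, 0.2]
gripper_width: 0.472
```

Call:
apply_moves --pt "0 0 0" --pt "0 0 0" --pt "0 0 0" --pt "0 0 0" --pt "0 0 0" --turn '[0,0,0,0,0]' --fingers '[8,8,8,8,8]' --squeeze 40

```text
time: 3.8
tcp_pos: [0.4033, -0.2354, 0.0091]
tool_rot: [0.001, -0.137, 0.991, -0.001]
wrist_force: [-0.5, 2.3, 7.4]
gripper_width: 0.153
```

Call:
apply_moves --pt "0 0 0" --pt "0 0 0" --pt "0 0 -20" --pt "0 0 -60" --pt "0 0 -100" --turn '[0,0,0,0,0]' --fingers '[8,8,8,8,8]'

```text
time: 4.22
tcp_pos: [0.4012, -0.2337, 0.1078]
tool_rot: [-0.001, -0.137, 0.991, 0.001]
wrist_force: [0.7, -0.1, -0.5]
gripper_width: 0.15
```

```bash
python3 - <<'E'
from bat import *
c,s,p=snap("w_a3");print(s["time"],s["tcp_pos"],s["wrist_force"],s["gripper_width"])
print(totool(s,(.4737,-.0172,.07)),[totool(s,(.4737,-.0172,.1))])
cv2.imwrite("pics/w_a3c.png",cv2.resize(p[180:480,160:480,::-1],None,fx=2,fy=2))
E
```

```text
4.2167 [ 0.40115308 -0.23371854  0.10782549] [ 0.69702919 -0.07230302 -0.50491574] 0.15048098472325244
[-128.56681539  188.64048411   38.20267112] [array([-128.5110252 ,  188.73844954,    8.20288295])]
```

View pics/w_a3c.png

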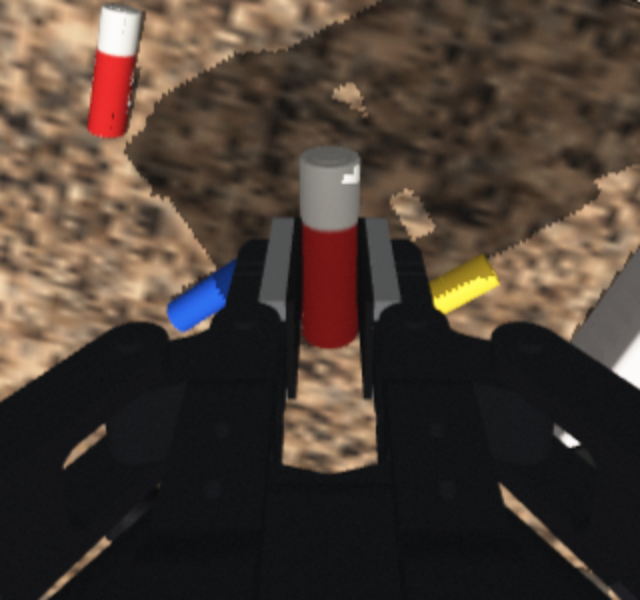

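Battery a is held level between the pads, pale end toward the robot. The grip agrees laterally with the top-camera estimate to 0.3 mm, so I trust the top camera. Going to the left pocket.

Call:
apply_moves --pt "-22 33 -4" --pt "-44 66 -4" --pt "-66 99 -4" --pt "-88 132 -4" --pt "-110 165 -4" --turn '[5,10,16,22,26.6]' --fingers '[8,8,8,8,8]'

```text
time: 4.68
tcp_pos: [0.4634, -0.0466, 0.1122]
tool_rot: [0.001, 0.098, 0.995, -0.0]
wrist_force: [0.4, -0.6, -0.8]
gripper_width: 0.151
```

Call:
apply_moves --pt "0 0 0" --pt "0 0 0" --pt "0 0 0" --turn '[0,0,0]' --fingers '[8,8,8]'

```text
time: 4.93
tcp_pos: [0.463, -0.0479, 0.1118]
tool_rot: [0.0, 0.094, 0.996, -0.0]
wrist_force: [0.5, -0.0, -0.4]
gripper_width: 0.153
```

```bash
cat > go.py <<'E'
from h import *
from rig import robot
s=robot.sense();import sys
w,x,y,z=s["tool_rot"];R=Ro.from_quat([x,y,z,w]).as_matrix()
X=[float(v) for v in sys.argv[1:4]]
print(s["time"],s["tcp_pos"].round(4),s["qd"].round(3),s["wrist_force"].round(1),"w",s["gripper_width"],"yang",np.degrees(np.arctan2(R[1,1],R[0,1])).round(2),"slide",totool(s,X).round(1))
E
python3 go.py .4789 -.0002 .07
```

```text
4.9333 [ 0.463  -0.0479  0.1118] [-0.034  0.001  0.    -0.001  0.001  0.001] [ 0.5 -0.  -0.4] w 0.1533249126708529 yang 79.21 slide [-6.7 49.9 41.7]
```

Call:
apply_moves --pt "-3 25 15" --pt "-6.7 49.9 30" --pt "-6.7 49.9 52" --pt "-6.7 49.9 52" --pt "-6.7 49.9 52" --turn '[0,0,0,0,0]' --fingers '[8,8,8,8,8]'

```text
time: 5.35
tcp_pos: [0.4779, -0.0011, 0.0588]
tool_rot: [-0.001, 0.096, 0.995, 0.0]
wrist_force: [-0.0, -0.3, 0.2]
gripper_width: 0.155
```

```bash
python3 go.py .4789 -.0002 .017; python3 - <<'E'
from bat import *
c,s,p=snap("w_p1")
S=np.array([.4754,-.0184]);ex=np.array([.982,-.189]);ey=np.array([.189,.982])
o=p.copy()
def poly(dx,dy,z,cy,col):
    P=[np.r_[S+ex*a*dx+ey*(b*dy+cy),z] for a,b in((1,1),(1,-1),(-1,-1),(-1,1))]
    cv2.polylines(o,[np.round(proj(c,P)*8).astype(int)],1,col,1,cv2.LINE_AA,3)
poly(.040,.057,.034,0,(255,0,0));poly(.028,.0095,.014,.0185,(0,255,0));poly(.028,.0095,.014,-.0185,(0,255,0))
q=np.hstack([p[150:450,160:480],o[150:450,160:480]])
cv2.imwrite("pics/w_p1c.png",cv2.resize(q[...,::-1],None,fx=1.25,fy=1.5))
E
```

```text
5.35 [ 0.4779 -0.0011  0.0588] [-0.003 -0.035 -0.028 -0.001 -0.002  0.003] [-0.  -0.3  0.2] w 0.1546367472608602 yang 79.04 slide [-1.   1.1 41.8]
```

View pics/w_p1c.png

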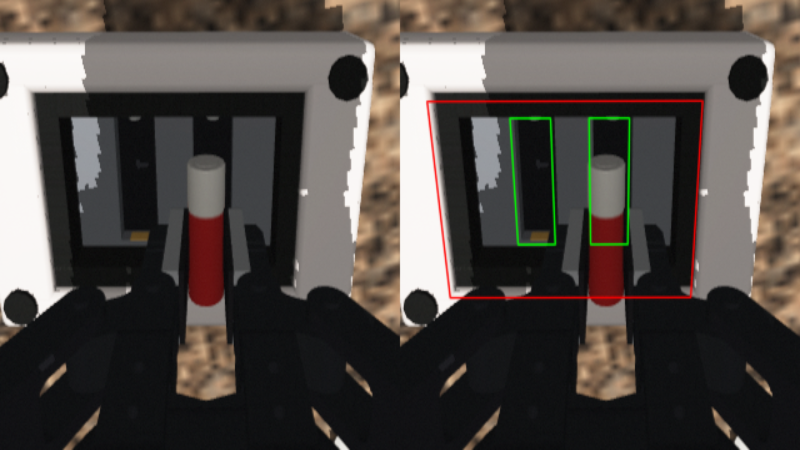

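```bash
python3 - <<'E'
from bat import *
z=np.load("w_p1.npz");c=dict(z);p=z["p"];g=p.astype(int).sum(2)
from rig import robot
s=robot.sense()
def ytool(u,v,zz): return totool(s,ray(c,[u,v],zz)[0])
r=(p[...,0].astype(int)-p[...,1]>50)
for v in (262,280,298,315,330):
    k=np.where(r[v,290:370])[0]+290
    if len(k): print("bat row",v,k.min(),k.max(),ytool((k.min()+k.max())/2,v,.0588+.003).round(2)[:2])
for v in(222,226,230,234,238,242,246,250,256):
    print(v,"grad",[ (i+200,int(d)) for i,d in enumerate(np.diff(g[v,200:400])) if abs(d)>45])
E
```

```text
bat row 298 312 337 [ 8.31 -0.37]
bat row 315 312 337 [-0.76 -0.37]
bat row 330 312 337 [-9.04 -0.37]
222 grad [(229, -59)]
226 grad []
230 grad [(206, -68), (216, 217), (217, 174), (237, -250), (250, -61), (253, -51), (264, 70), (268, -49), (270, -66), (282, 68), (283, 89), (313, -85), (314, -65), (332, -46), (345, 91), (379, -46), (380, -120)]
234 grad [(216, 74), (217, 145), (218, 220), (238, -253), (251, -46), (253, -46), (282, 48), (283, 112), (313, -84), (314, -64), (345, 91), (379, -92), (380, -75)]
238 grad [(207, -59), (216, 93), (217, 304), (218, 48), (239, -247), (251, -69), (254, -58), (283, 134), (313, -76), (314, -76), (345, 81), (379, -120)]
242 grad [(217, 193), (218, 202), (237, -248), (251, -65), (254, -59), (283, 122), (313, -68), (314, -83), (344, 47), (345, 90), (379, -157)]
246 grad [(208, -63), (217, 103), (218, 326), (238, -247), (283, 96), (313, -52), (314, -96), (344, 49), (345, 89), (378, -48), (379, -117)]
250 grad [(218, 107), (219, 221), (220, 94), (239, -111), (240, -142), (252, -48), (255, -55), (283, 76), (284, 78), (313, -49), (314, -108), (344, 50), (345, 71), (378, -66), (379, -85)]
256 grad [(209, -51), (218, 107), (219, 330), (238, -241), (252, -57), (255, -55), (283, 47), (284, 104), (337, -48), (338, -121), (344, 60), (345, 93), (378, -130)]
```

Call:
apply_moves --pt "0 2.7 0" --pt "0 2.7 10" --pt "0 2.7 20" --pt "0 2.7 30" --pt "0 2.7 30" --turn '[0,0,0,0,0]' --fingers '[8,8,8,8,8]'

```text
time: 5.82
tcp_pos: [0.4774, 0.0029, 0.0271]
tool_rot: [-0.002, 0.095, 0.995, 0.0]
wrist_force: [-1.1, 1.0, -1.0]
gripper_width: 0.155
```

Call:
apply_moves --pt "0 0 0" --pt "0 0 0" --turn '[0,0,0]' --fingers '[8,8]'

```text
$.turn: bad value
```

```bash
python3 go.py .4789 -.0002 .017; python3 - <<'E'
from bat import *
c,s,p=snap("w_p2")
cv2.imwrite("pics/w_p2c.png",cv2.resize(p[200:350,225:425,::-1],None,fx=4,fy=4,interpolation=cv2.INTER_LINEAR))
E
```

```text
5.8167 [0.4774 0.0029 0.0271] [ 0.004 -0.02  -0.01  -0.     0.034  0.002] [-1.1  1.  -1. ] w 0.15451799950668968 yang 79.11 slide [-2.1 -2.7 10.1]
```

View pics/w_p2c.png

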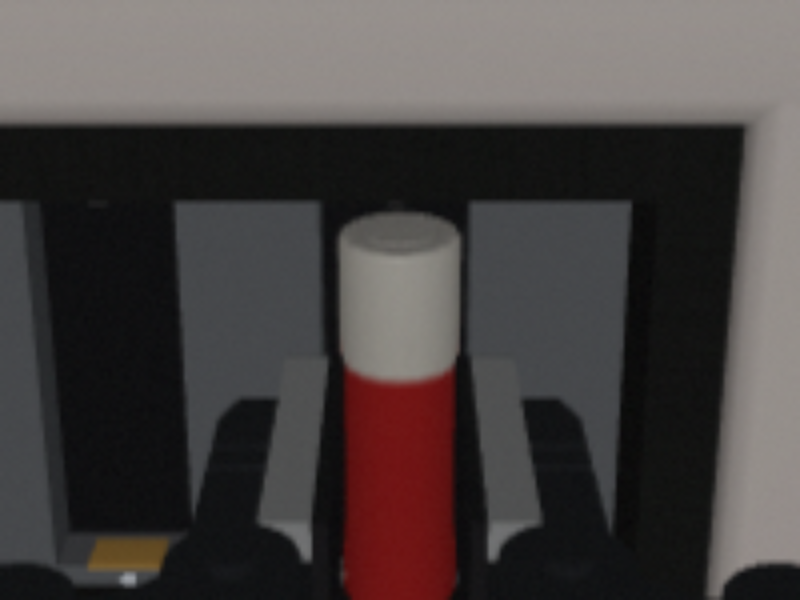

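```bash
python3 - <<'E'
from bat import *
from rig import robot
s=robot.sense();c=dict(np.load("w_p2.npz"))
f=lambda u,v,z:totool(s,ray(c,[225+u/4,200+v/4],z)[0])[:2].round(1)
print("seal inner(-31)",f(400,199,.030),"recess(-40)",f(400,125,.034),"case edge?")
print("bat minus end top",f(400,212,.0331),"centre-ish",f(400,232,.0256))
print("far deck pocket edge(+28)",f(130,533,.014),"floor end",f(130,572,.006))
E
```

```text
seal inner(-31) [31.8 -0.3] recess(-40) [41.6 -0.3] case edge?
bat minus end top [31.4 -0.3] centre-ish [26.1 -0.3]
far deck pocket edge(+28) [-22.3 -36.8] floor end [-34.2 -39.1]
```

```bash
python3 - <<'E'
from bat import *
from rig import robot
s=robot.sense();c=dict(np.load("w_p2.npz"))
f=lambda u,v,z:totool(s,ray(c,[225+u/4,200+v/4],z)[0])[:2].round(1)
print(f(400,212,.018),f(400,252,.033),f(400,212,.020),f(400,232,.0256))
for v,z in((533,.030),(540,.014),(585,.014)): print(v,z,f(130,v,z))
E
```

```text
[25.7 -0.2] [26.6 -0.3] [26.4 -0.2] [26.1 -0.3]
533 0.03 [-11.4 -33.1]
540 0.014 [-23.4 -36.9]
585 0.014 [-30.6 -37.4]
```

Call:
apply_moves --pt "0 -0.6 0" --pt "0 -0.6 3" --pt "0 -0.6 6" --pt "0 -0.6 9.5" --pt "0 -0.6 9.5" --turn '[0,0,0,0,0]' --fingers '[8,8,8,8,8]'

```text
time: 6.28
tcp_pos: [0.4789, 0.0021, 0.0195]
tool_rot: [-0.001, 0.095, 0.996, 0.0]
wrist_force: [-0.0, 0.5, 0.3]
gripper_width: 0.155
```

```bash
python3 go.py .4774 .0024 .0164
```

```text
6.2833 [0.4789 0.0021 0.0195] [ 0.001 -0.008 -0.     0.     0.012 -0.002] [-0.   0.5  0.3] w 0.1552607015005161 yang 79.14 slide [1.5 0.  3.1]
```

Call:
apply_moves --pt "1 0 2.5" --pt "1 0 2.5" --pt "1 0 2.5" --turn '[0,0,0]' --fingers '[8,8,8]'

```text
time: 6.53
tcp_pos: [0.4782, 0.0022, 0.0175]
tool_rot: [-0.0, 0.095, 0.996, 0.0]
wrist_force: [-0.9, 0.9, 0.5]
gripper_width: 0.156
```

Call:
apply_moves --pt "0 0 0" --pt "0 0 0" --pt "0 0 0" --pt "0 0 0" --pt "0 0 0" --turn '[0,0,0,0,0]' --fingers '[22,22,22,22,22]'

```text
time: 6.95
tcp_pos: [0.4784, 0.0022, 0.0177]
tool_rot: [0.0, 0.095, 0.996, -0.0]
wrist_force: [0.9, 0.7, -0.6]
gripper_width: 0.261
```

```bash
python3 go.py .4774 .0024 .0164; python3 - <<'E'
from bat import *
c,s,p=snap("w_p3")
cv2.imwrite("pics/w_p3c.png",cv2.resize(p[200:350,225:425,::-1],None,fx=3,fy=3,interpolation=cv2.INTER_LINEAR))
E
```

```text
6.95 [0.4784 0.0022 0.0177] [-0.001  0.     0.     0.    -0.001  0.   ] [ 0.9  0.7 -0.6] w 0.2609605871083334 yang 79.14 slide [1.  0.  1.3]
```

View pics/w_p3c.png

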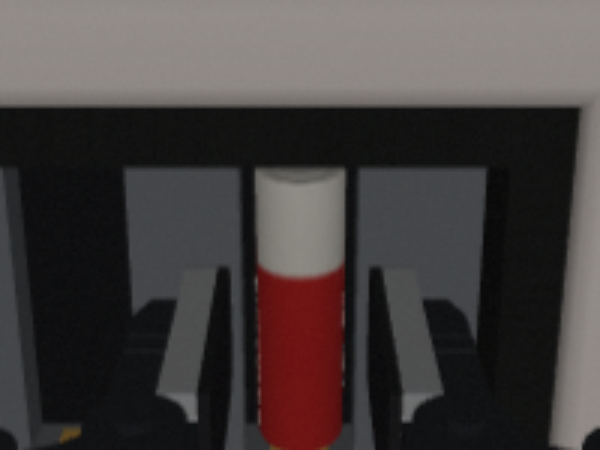

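Battery a is down in the left pocket, pale end toward the robot, centred. That makes the scale's middle about (0.4733, -0.0156) in TCP coordinates, so the wrist camera was the right one to trust. Now battery b.

Call:
apply_moves --pt "0 0 -15" --pt "0 0 -50" --pt "0 0 -85" --pt "1 -25 -100" --pt "3 -65 -100" --turn '[0,0,0,0,0]' --fingers '[22,22,25,30,40]'

```text
time: 7.42
tcp_pos: [0.4664, -0.061, 0.1224]
tool_rot: [0.005, 0.092, 0.996, -0.001]
wrist_force: [0.7, -1.2, 0.0]
gripper_width: 0.465
```

Call:
apply_moves --pt "1 -40 0" --pt "2 -80 0" --pt "4 -120 0" --pt "6 -160 0" --pt "8 -200 0" --turn '[0,-3,-7,-10,-14]' --fingers '[40,40,40,40,40]'

```text
time: 7.83
tcp_pos: [0.4167, -0.2578, 0.1178]
tool_rot: [0.0, -0.029, 1.0, -0.0]
wrist_force: [0.8, -0.7, 0.2]
gripper_width: 0.469
```

Call:
apply_moves --pt "0 -30 0" --pt "-5 -55 0" --pt "-5 -55 0" --pt "-5 -55 0" --pt "-5 -55 0" --turn '[0,0,0,0,0]' --fingers '[40,40,40,40,40]'

```text
time: 8.25
tcp_pos: [0.4253, -0.3098, 0.1172]
tool_rot: [-0.0, -0.027, 1.0, 0.001]
wrist_force: [-0.6, -0.5, 0.1]
gripper_width: 0.469
```

```bash
python3 go.py .4045 -.3166 .0065; python3 - <<'E'
from bat import *
c,s,p=snap("w_b1")
for b in bats(c,p):print(b,totool(s,np.r_[b[1][:2]/1000,.0065]).round(1),totool(s,np.r_[b[2][:2]/1000,.0065]).round(1))
E
```

```text
8.25 [ 0.4253 -0.3098  0.1172] [ 0.017 -0.012  0.016 -0.001  0.001 -0.002] [-0.6 -0.5  0.1] w 0.469337004987791 yang 93.15 slide [ 21.   -5.8 110.7]
(array([317., 221.]), array([ 403.9, -316.6,    3.2,   50.8,   13.8]), array([ 412.6, -316.1,    3.2,   33.3,   13.8])) [ 21.6  -5.7 110.7] [ 12.9  -5.7 110.7]
```

Call:
apply_moves --pt "11 -3 25" --pt "21.3 -5.7 55" --pt "21.3 -5.7 85" --pt "21.3 -5.7 102" --pt "21.3 -5.7 108.5" --turn '[0,0,0,0,0]' --fingers '[40,40,40,40,40]'

```text
time: 8.72
tcp_pos: [0.4029, -0.3142, 0.0061]
tool_rot: [-0.002, -0.028, 1.0, 0.002]
wrist_force: [0.6, -0.1, 0.9]
gripper_width: 0.468
```

Call:
apply_moves --pt "0 0 0" --pt "0 0 0" --pt "0 0 0" --pt "0 0 0" --pt "0 0 0" --turn '[0,0,0,0,0]' --fingers '[40,8,8,8,8]' --squeeze 40

```text
time: 9.13
tcp_pos: [0.4058, -0.3184, 0.0109]
tool_rot: [0.001, -0.027, 1.0, -0.001]
wrist_force: [0.2, 1.3, 4.7]
gripper_width: 0.15
```

Call:
apply_moves --pt "0 0 0" --pt "0 0 0" --pt "0 0 0" --turn '[0,0,0]' --fingers '[8,8,8]'

```text
time: 9.38
tcp_pos: [0.4057, -0.3185, 0.0109]
tool_rot: [0.001, -0.027, 1.0, -0.001]
wrist_force: [0.0, 1.3, 7.2]
gripper_width: 0.149
```

Call:
apply_moves --pt "0 0 -15" --pt "0 0 -50" --pt "0 0 -85" --pt "0 25 -100" --pt "-4 60 -100" --turn '[0,0,0,0,0]' --fingers '[8,8,8,8,8]'

```text
time: 9.8
tcp_pos: [0.4079, -0.2613, 0.1149]
tool_rot: [0.004, -0.026, 1.0, -0.005]
wrist_force: [0.4, 0.5, -0.5]
gripper_width: 0.144
```

```bash
python3 go.py .4698 -.0337 .059
```

```text
9.8 [ 0.4079 -0.2613  0.1149] [ 0.679 -0.499  0.611  0.016 -0.031  0.656] [ 0.4  0.5 -0.5] w 0.14395403149056615 yang 92.95 slide [-73.1 224.6  54.4]
```

Call:
apply_moves --pt "-10 39 -5" --pt "-22 78 -5" --pt "-34 117 -5" --pt "-46 156 -5" --pt "-58 194 -5" --turn '[0,3,7,10,14]' --fingers '[8,8,8,8,8]'

```text
time: 10.22
tcp_pos: [0.4529, -0.0586, 0.1148]
tool_rot: [0.001, 0.096, 0.995, -0.0]
wrist_force: [0.4, -0.1, -0.6]
gripper_width: 0.147
```

Call:
apply_moves --pt "0 0 0" --pt "0 0 0" --pt "0 0 0" --turn '[0,0,0]' --fingers '[8,8,8]'

```text
time: 10.47
tcp_pos: [0.4528, -0.0606, 0.1145]
tool_rot: [0.0, 0.094, 0.996, -0.0]
wrist_force: [-0.3, -1.0, 0.0]
gripper_width: 0.153
```

```bash
python3 go.py .4698 -.0337 .059
```

```text
10.4667 [ 0.4528 -0.0606  0.1145] [-0.035  0.005 -0.002  0.001  0.001  0.002] [-0.3 -1.   0. ] w 0.15278000878161704 yang 79.2 slide [-11.6  29.6  55.5]
```

Call:
apply_moves --pt "-5 15 20" --pt "-11.6 29.6 45" --pt "-11.6 29.6 55" --pt "-11.6 29.6 55" --pt "-11.6 29.6 55" --turn '[0,0,0,0,0]' --fingers '[8,8,8,8,8]'

```text
time: 10.88
tcp_pos: [0.4691, -0.0347, 0.0589]
tool_rot: [-0.001, 0.095, 0.995, -0.0]
wrist_force: [-0.2, 0.1, 0.0]
gripper_width: 0.154
```

Call:
apply_moves --pt "0 0 10" --pt "0 0 20" --pt "0 0 28" --pt "0 0 28" --pt "0 0 28" --turn '[0,0,0,0,0]' --fingers '[8,8,8,8,8]'

```text
time: 11.3
tcp_pos: [0.469, -0.0336, 0.0305]
tool_rot: [-0.001, 0.095, 0.995, 0.0]
wrist_force: [1.1, -0.2, -0.2]
gripper_width: 0.149
```

```bash
python3 go.py .4698 -.0337 .019; python3 - <<'E'
from bat import *
c,s,p=snap("w_q2")
cv2.imwrite("pics/w_q2c.png",cv2.resize(p[200:350,225:425,::-1],None,fx=4,fy=4,interpolation=cv2.INTER_LINEAR))
E
```

```text
11.3 [ 0.469  -0.0336  0.0305] [ 0.005 -0.013 -0.012  0.001  0.002 -0.   ] [ 1.1 -0.2 -0.2] w 0.1485836656881453 yang 79.12 slide [-0.8  0.  11.5]
```

View pics/w_q2c.png

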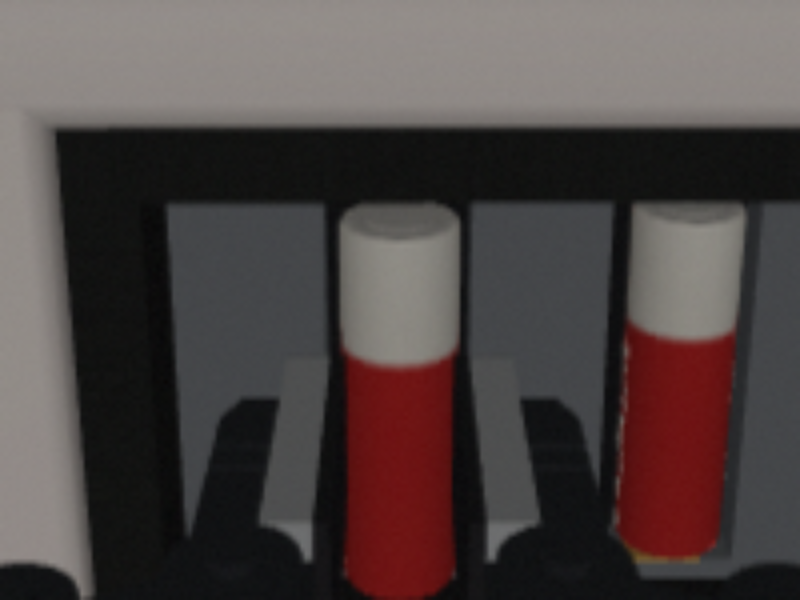

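```bash
python3 - <<'E'
from bat import *
from rig import robot
s=robot.sense();c=dict(np.load("w_q2.npz"))
f=lambda u,v,z:totool(s,ray(c,[225+u/4,200+v/4],z)[0])[:2].round(1)
print("seal31",f(250,203,.030),"rec40",f(250,128,.034),"bat",f(400,203,.0205),f(400,238,.0345))
E
```

```text
seal31 [ 30.1 -17.4] rec40 [ 40.3 -16.6] bat [26.5 -0.2] [27.6 -0.2]
```

Call:
apply_moves --pt "-2 -0.2 0" --pt "-2 -0.2 4" --pt "-2 -0.2 8" --pt "-2 -0.2 12" --pt "-2 -0.2 12" --turn '[0,0,0,0,0]' --fingers '[8,8,8,8,8]'

```text
time: 11.77
tcp_pos: [0.4708, -0.0339, 0.0181]
tool_rot: [-0.001, 0.095, 0.996, 0.0]
wrist_force: [-0.1, 0.6, -0.3]
gripper_width: 0.152
```

```bash
python3 go.py .4712 -.0341 .0185
```

```text
11.7667 [ 0.4708 -0.0339  0.0181] [-0.001 -0.01  -0.002 -0.001  0.014 -0.001] [-0.1  0.6 -0.3] w 0.15156743029446165 yang 79.14 slide [-0.5 -0.1 -0.4]
```

Bottom is about 7 mm inside the pocket mouth with no contact force, so I'll release and lift.

Call:
apply_moves --pt "0 0 0" --pt "0 0 0" --pt "0 0 0" --pt "0 0 0" --pt "0 0 0" --turn '[0,0,0,0,0]' --fingers '[8,22,22,22,22]'

```text
time: 12.18
tcp_pos: [0.4717, -0.0342, 0.0193]
tool_rot: [0.0, 0.095, 0.996, -0.0]
wrist_force: [0.2, 0.5, 0.2]
gripper_width: 0.259
```

Call:
apply_moves --pt "0 0 -15" --pt "0 0 -50" --pt "0 0 -85" --pt "0 0 -120" --pt "0 0 -120" --turn '[0,0,0,0,0]' --fingers '[22,22,22,22,22]'

```text
time: 12.6
tcp_pos: [0.4762, -0.0355, 0.1467]
tool_rot: [0.007, 0.095, 0.995, -0.002]
wrist_force: [1.7, -0.6, 1.4]
gripper_width: 0.258
```

```bash
python3 go.py .406 .217 .14; python3 - <<'E'
from bat import *
c,s,p=snap("w_q4")
z=dict(np.load("w_cover.npz"))
cv2.imwrite("pics/w_q4c.png",cv2.resize(p[150:350,200:460,::-1],None,fx=2.5,fy=2.5))
z2=dict(np.load("w_scale.npz"));hsv=cv2.cvtColor(z2["p"],cv2.COLOR_RGB2HSV)
for k in blobs((hsv[...,1]<45)&(hsv[...,2]>150),3000): print(k.mean(0),rect(z2,k,.008))
E
```

```text
12.6 [ 0.4762 -0.0355  0.1467] [-0.004  0.064  0.057  0.    -0.082  0.001] [ 1.7 -0.6  1.4] w 0.25848302365491876 yang 79.15 slide [116.6 234.8   4.7]
[329.42367067 279.28987993] [483.4 -17.3  79.2 179.6 123.1]
[604.20457604 319.39434724] [659.1 344.7   5.6 444.1 107.2]
[510.18275862 175.8862069 ] [404.1 219.1 -84.9 108.9  75.5]
[304.26241458  75.66104784] [220.9 -19.3  89.  771.5 207.7]
```

View pics/w_q4c.png

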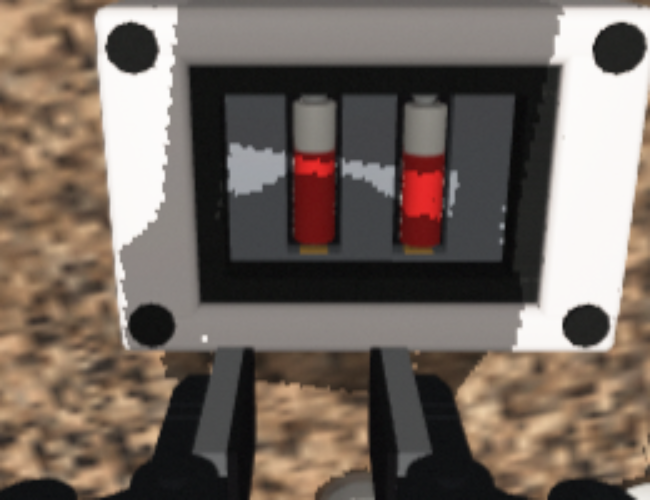

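Both batteries lie flat in their pockets at (315,170) and (425,170), pale ends at the spring side. Now the cover.

Call:
apply_moves --pt "24 32 -2" --pt "48 64 -4" --pt "72 96 -6" --pt "96 128 -8" --pt "120 160 -10" --turn '[0,-4,-8,-12,-16]' --fingers '[30,40,50,50,50]'

```text
time: 13.07
tcp_pos: [0.382, 0.1468, 0.148]
tool_rot: [-0.001, -0.046, 0.999, 0.0]
wrist_force: [1.2, 0.3, -0.6]
gripper_width: 0.588
```

Call:
apply_moves --pt "13 36 0" --pt "26 72 0" --pt "26 72 0" --pt "26 72 0" --pt "26 72 0" --turn '[0,0,0,0,0]' --fingers '[50,50,50,50,50]'

```text
time: 13.48
tcp_pos: [0.3512, 0.2147, 0.1483]
tool_rot: [-0.001, -0.045, 0.999, -0.0]
wrist_force: [-0.6, 0.0, 0.3]
gripper_width: 0.584
```

```bash
python3 go.py .404 .219 .04; python3 - <<'E'
from bat import *
c,s,p=snap("w_c1")
hsv=cv2.cvtColor(p,cv2.COLOR_RGB2HSV);V=hsv[...,2].astype(int)
m=(hsv[...,1]<45)&(V>90)
for k in blobs(m,1500): print(k.mean(0),rect(c,k,.008),k.min(0),k.max(0))
d=np.load("w_c1.npz")["d"]
# height map from depth: points on rib top / plate
v,u=np.mgrid[0:480,0:640];Z=d
q=np.stack([(u-c["mtx"][0,2])/c["mtx"][0,0]*Z,(v-c["mtx"][1,2])/c["mtx"][1,1]*Z,Z],-1)
W=(q-c["t"])@c["R"]
near=(abs(W[...,0]-.404)<.07)&(abs(W[...,1]-.219)<.08)&(Z>0)
for lo,hi in((.02,.032),(.004,.013)):
    mm=near&(W[...,2]>lo)&(W[...,2]<hi)
    for k in blobs(mm,60): print(lo,k.mean(0),rect(c,k,.026 if lo>.015 else .008),np.median(W[mm][:,2]))
E
```

```text
13.4833 [0.3512 0.2147 0.1483] [-0.037 -0.    -0.008  0.001  0.001  0.003] [-0.6  0.   0.3] w 0.5843237077635749 yang 95.17 slide [-53.2  -0.4 108.3]
[462.76439791 449.0104712 ] [602.4 390.3  39.2 131.3  43.4] [438 410] [500 479]
[ 53.01234568 380.12345679] [543.1 -47.9  78.9 113.5  22.4] [  0 361] [113 399]
[538.50870406 354.24564797] [453.9 440.9  63.8 234.2 114.5] [421 321] [639 429]
[ 53.84042553 332.70921986] [480.7 -39.2  79.1  61.4  50.2] [ 23 302] [ 86 358]
[ 91.16973415 301.93047035] [470.1  -9.5  79.1 157.4 113.9] [  0 251] [173 379]
[322.15681234 279.84832905] [403.4 219.3 -84.9 108.2  74.8] [265 243] [384 316]
[270.25753813  88.16601632] [239.7 208.1 -86.5 528.9 131. ] [0 0] [639 183]
0.02 [324.5        287.50806452] [401.8 219.3   5.1  49.7  13.5] 0.025193857705923504
0.004 [324.32614555 277.61455526] [402.8 219.3 -84.9 108.2  73.7] 0.007540855562461179
```

Call:
apply_moves --pt "-20 0 25" --pt "-40 0 50" --pt "-51.5 0 80" --pt "-51.5 0 105" --pt "-51.5 0 122" --turn '[0,0,0,0,0]' --fingers '[40,40,40,40,40]'

```text
time: 13.95
tcp_pos: [0.4029, 0.2174, 0.0244]
tool_rot: [-0.002, -0.043, 0.999, -0.0]
wrist_force: [-0.7, 0.2, 0.3]
gripper_width: 0.469
```

Call:
apply_moves --pt "0 0 7" --pt "0 0 12" --pt "0 0 12" --turn '[0,0,0]' --fingers '[40,40,40]'

```text
time: 14.2
tcp_pos: [0.4029, 0.2187, 0.0147]
tool_rot: [-0.0, -0.044, 0.999, -0.0]
wrist_force: [-0.8, -0.5, 0.4]
gripper_width: 0.464
```

```bash
python3 go.py .4025 .2193 .012
```

```text
14.2 [0.4029 0.2187 0.0147] [ 0.012 -0.032 -0.012  0.     0.014  0.002] [-0.8 -0.5  0.4] w 0.4643410150309301 yang 95.03 slide [0.4 0.6 2.7]
```

Call:
apply_moves --pt "0 0.4 1.5" --pt "0 0.4 1.5" --pt "0 0.4 1.5" --pt "0 0.4 1.5" --pt "0 0.4 1.5" --turn '[0,0,0,0,0]' --fingers '[40,8,8,8,8]' --squeeze 80

```text
time: 14.62
tcp_pos: [0.4037, 0.2203, 0.015]
tool_rot: [0.001, -0.045, 0.999, 0.0]
wrist_force: [-1.8, -0.5, 6.7]
gripper_width: 0.136
```

Call:
apply_moves --pt "0 0 0" --pt "0 0 0" --pt "0 0 0" --turn '[0,0,0]' --fingers '[8,8,8]'

```text
time: 14.87
tcp_pos: [0.4037, 0.2203, 0.0149]
tool_rot: [0.001, -0.045, 0.999, 0.0]
wrist_force: [-1.9, -1.2, 5.4]
gripper_width: 0.131
```

Call:
apply_moves --pt "0 0 -10" --pt "0 0 -30" --pt "0 0 -60" --pt "0 0 -80" --pt "0 0 -80" --turn '[0,0,0,0,0]' --fingers '[8,8,8,8,8]'

```text
time: 15.28
tcp_pos: [0.406, 0.2211, 0.0988]
tool_rot: [0.005, -0.045, 0.999, 0.001]
wrist_force: [1.1, -0.0, -0.5]
gripper_width: 0.133
```

```bash
python3 go.py .4733 -.0156 .09
```

```text
15.2833 [0.406  0.2211 0.0988] [-0.004  0.058  0.039 -0.001 -0.06   0.001] [ 1.1 -0.  -0.5] w 0.1328415971936348 yang 95.16 slide [ -45.6 -241.8    8.9]
```

Call:
apply_moves --pt "-7 -38 0" --pt "-14 -76 0" --pt "-21 -114 0" --pt "-28 -152 0" --pt "-35 -190 0" --turn '[0,4,8,12,16]' --fingers '[8,8,8,8,8]'

```text
time: 15.7
tcp_pos: [0.4542, 0.0324, 0.0933]
tool_rot: [-0.0, 0.096, 0.995, 0.0]
wrist_force: [1.6, 0.3, -0.3]
gripper_width: 0.13
```

Call:
apply_moves --pt "2 -25 0" --pt "4 -45 0" --pt "4 -45 0" --pt "4 -45 0" --pt "4 -45 0" --turn '[0,0,0,0,0]' --fingers '[8,8,8,8,8]'

```text
time: 16.12
tcp_pos: [0.4419, -0.0091, 0.0933]
tool_rot: [-0.0, 0.095, 0.996, 0.0]
wrist_force: [-0.0, -0.7, -2.0]
gripper_width: 0.136
```

```bash
python3 go.py .4733 -.0156 .055
```

```text
16.1167 [ 0.4419 -0.0091  0.0933] [ 0.018  0.003 -0.004 -0.002  0.001 -0.001] [-0.  -0.7 -2. ] w 0.136359531149592 yang 79.14 slide [-32.1  -0.4  38.3]
```

Call:
apply_moves --pt "-16 0 0" --pt "-32 -0.4 10" --pt "-32 -0.4 20" --pt "-32 -0.4 30" --pt "-32 -0.4 35" --turn '[0,0,0,0,0]' --fingers '[8,8,8,8,8]'

```text
time: 16.53
tcp_pos: [0.4716, -0.0147, 0.0564]
tool_rot: [-0.002, 0.094, 0.996, 0.0]
wrist_force: [-1.3, 0.0, -0.6]
gripper_width: 0.134
```

Call:
apply_moves --pt "0 0 0" --pt "0 0 0" --turn '[0,0]' --fingers '[8,8]'

```text
time: 16.7
tcp_pos: [0.4725, -0.0154, 0.0579]
tool_rot: [-0.001, 0.094, 0.996, 0.0]
wrist_force: [-0.1, -0.3, -0.2]
gripper_width: 0.133
```

```bash
python3 go.py .4733 -.0156 .055;  python3 - <<'E'
from bat import *
c,s,p=snap("w_k1")
cv2.imwrite("pics/w_k1c.png",cv2.resize(p[170:410,160:480,::-1],None,fx=2.5,fy=2.5,interpolation=cv2.INTER_LINEAR))
E
```

```text
16.7 [ 0.4725 -0.0154  0.0579] [-0.005 -0.012 -0.018  0.001  0.001 -0.   ] [-0.1 -0.3 -0.2] w 0.13334231647993158 yang 79.17 slide [-0.8 -0.   2.9]
```

View pics/w_k1c.png

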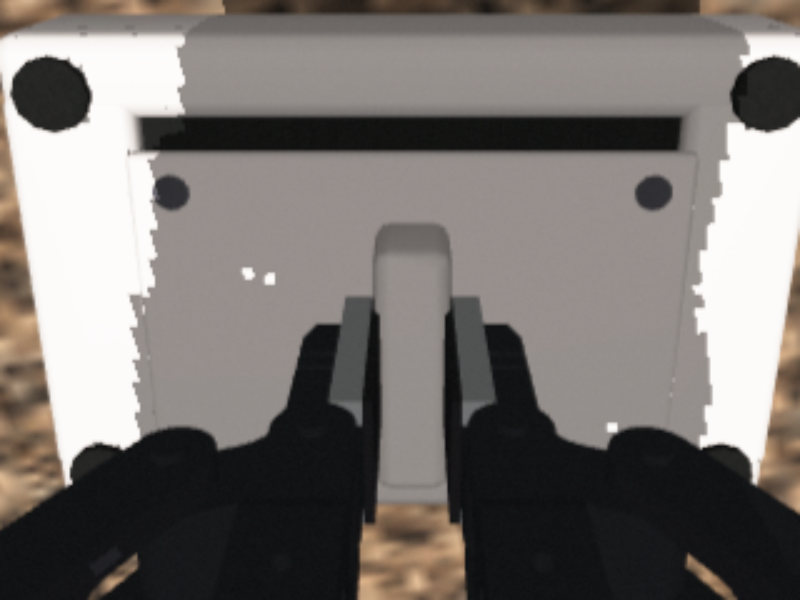

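```bash
python3 - <<'E'
from bat import *
from rig import robot
s=robot.sense();c=dict(np.load("w_k1.npz"))
f=lambda u,v,z:totool(s,ray(c,[160+u/2.5,170+v/2.5],z)[0])[:2].round(1)
print("cover near L,R",f(128,152,.051),f(697,153,.051),"rec edge",f(400,117,.034),f(142,117,.034),f(682,117,.034),"feet",f(51,93,.0365),f(772,93,.0365))
E
```

```text
cover near L,R [ 37.8 -53.3] [37.5 53.3] rec edge [40.1 -2.6] [ 40.1 -55.6] [40.1 55.5] feet [ 45.8 -72.5] [45.7 72.2]
```

Cover and recess line up within about 0.3 mm: cover edge 37.6, recess edge 40.1, and the sides are symmetric. Going straight down.

Call:
apply_moves --pt "0 0 3" --pt "0 0 6" --pt "0 0 9" --pt "0 0 12" --pt "0 0 12" --turn '[0,0,0,0,0]' --fingers '[8,8,8,8,8]'

```text
time: 17.17
tcp_pos: [0.473, -0.0159, 0.0459]
tool_rot: [-0.001, 0.095, 0.996, 0.0]
wrist_force: [-1.1, 0.4, -0.7]
gripper_width: 0.138
```

Call:
apply_moves --pt "0 0 0" --pt "0 0 0" --pt "0 0 0" --turn '[0,0,0]' --fingers '[8,8,8]'

```text
time: 17.42
tcp_pos: [0.4737, -0.016, 0.0468]
tool_rot: [0.0, 0.095, 0.996, -0.0]
wrist_force: [0.2, 0.0, -1.1]
gripper_width: 0.131
```

Call:
apply_moves --pt "0 0 1" --pt "0 0 2" --pt "0 0 3" --pt "0 0 3" --pt "0 0 3" --turn '[0,0,0,0,0]' --fingers '[8,8,8,8,8]'

```text
time: 17.83
tcp_pos: [0.4738, -0.0161, 0.044]
tool_rot: [0.0, 0.095, 0.996, -0.0]
wrist_force: [-2.5, 0.7, 3.9]
gripper_width: 0.136
```

Call:
apply_moves --pt "0 0 1" --pt "0 0 2" --pt "0 0 2" --pt "0 0 2" --pt "0 0 2" --turn '[0,0,0,0,0]' --fingers '[8,8,8,8,8]'

```text
time: 18.25
tcp_pos: [0.4738, -0.016, 0.0421]
tool_rot: [0.0, 0.095, 0.996, -0.0]
wrist_force: [-3.0, 0.8, 7.1]
gripper_width: 0.14
```

```bash
python3 go.py .4733 -.0156 .0409
```

```text
18.25 [ 0.4738 -0.016   0.0421] [ 0.     0.     0.002  0.    -0.001  0.   ] [-3.   0.8  7.1] w 0.13958729724348484 yang 79.14 slide [0.5 0.3 1.2]
```

Call:
apply_moves --pt "0 0 0.7" --pt "0 0 1.3" --pt "0 0 1.3" --pt "0 0 1.3" --pt "0 0 1.3" --turn '[0,0,0,0,0]' --fingers '[8,8,8,8,8]'

```text
time: 18.67
tcp_pos: [0.4738, -0.016, 0.041]
tool_rot: [0.0, 0.095, 0.996, -0.0]
wrist_force: [-3.7, 1.4, 8.7]
gripper_width: 0.132
```

```bash
cat > lev.py <<'E'
from bat import *
F=[];P=[]
def level(d,c):
    v,u=np.mgrid[0:480,0:640]
    q=np.stack([(u-c["mtx"][0,2])/c["mtx"][0,0]*d,(v-c["mtx"][1,2])/c["mtx"][1,1]*d,d],-1)
    W=(q-c["t"])@c["R"];L=(W[...,:2]-[.4733,-.0156])@np.array([[.982,.189],[-.189,.982]])*1000
    z=W[...,2]*1000;ok=d>0;x,y=L[...,0],L[...,1]
    g=lambda m:(np.median(z[m&ok]).round(2),int((m&ok).sum()))
    print("case near",g((abs(x+49)<5)&(abs(y)<50)),"plate near",g((x>-33)&(x<-27)&(abs(y)<35)&(abs(y)>10)),
      "sides L case/plate",g((abs(y-70)<8)&(abs(x+25)<8)),g((abs(y-45)<5)&(abs(x+25)<8)),"R",g((abs(y+70)<8)&(abs(x+25)<8)),g((abs(y+45)<5)&(abs(x+25)<8)))
if __name__=="__main__":
    for i in range(3):
        c,s,p=snap("w_l");F.append(s["wrist_force"]);P.append(s["tcp_pos"])
        level(np.load("w_l.npz")["d"],c)
    print(s["time"],np.mean(F,0).round(2),np.mean(P,0).round(4))
E
python3 lev.py
```

```text
case near (np.float64(33.65), 4706) plate near (np.float64(33.69), 1236) sides L case/plate (np.float64(33.64), 1039) (np.float64(33.78), 643) R (np.float64(33.55), 1030) (np.float64(33.73), 650)
case near (np.float64(33.65), 4718) plate near (np.float64(33.67), 1243) sides L case/plate (np.float64(33.7), 1034) (np.float64(33.74), 643) R (np.float64(33.54), 1031) (np.float64(33.67), 648)
case near (np.float64(33.66), 4699) plate near (np.float64(33.68), 1247) sides L case/plate (np.float64(33.7), 1036) (np.float64(33.84), 653) R (np.float64(33.58), 1037) (np.float64(33.68), 646)
18.7667 [-3.81  1.    8.85] [ 0.4738 -0.016   0.041 ]
```

The plate sits within about 0.1 mm of the case face, at about 9–10 N. I'll hold briefly, recheck and hand in.

Call:
apply_moves --pt "0 0 0.1" --pt "0 0 0.1" --pt "0 0 0.1" --pt "0 0 0.1" --pt "0 0 0.1" --turn '[0,0,0,0,0]' --fingers '[8,8,8,8,8]'

```text
time: 19.23
tcp_pos: [0.4738, -0.016, 0.0409]
tool_rot: [-0.0, 0.095, 0.996, -0.0]
wrist_force: [-4.3, 0.7, 8.5]
gripper_width: 0.138
```

```bash
python3 lev.py; python3 -c "
from rig import robot
print(robot.sign_off())"
```

```text
case near (np.float64(33.66), 4714) plate near (np.float64(33.61), 1257) sides L case/plate (np.float64(33.68), 1050) (np.float64(33.68), 650) R (np.float64(33.57), 1038) (np.float64(33.66), 650)
case near (np.float64(33.67), 4710) plate near (np.float64(33.57), 1246) sides L case/plate (np.float64(33.72), 1035) (np.float64(33.71), 649) R (np.float64(33.55), 1031) (np.float64(33.65), 651)
case near (np.float64(33.66), 4715) plate near (np.float64(33.58), 1254) sides L case/plate (np.float64(33.69), 1024) (np.float64(33.7), 652) R (np.float64(33.6), 1034) (np.float64(33.66), 657)
19.3333 [-3.68  1.04  8.21] [ 0.4738 -0.016   0.0409]
the job is handed in; nothing more can be done
None
```

I put both red batteries into the pockets with the plus ends away from the springs. I then set the cover rib-up in the recess and pressed it level, and handed the job in at about 19.3 s while still holding it pressed.

- **Level:** the last depth check put the cover within about 0.1 mm of the case face, near edge and both sides.
- **Push:** about 8.2 to 8.9 N was measured. My estimate is 9 to 10 N, because the wrist reading sat about 1 N low before contact. There was also a steady sideways reading of about 4 N, which I left.
- **Batteries:** a picture before the cover went on showed both lying flat in their pockets, pale ends toward the robot.
- **Camera disagreement:** the top camera was about 2–3 mm off from the wrist camera, so I used the wrist camera for placing.
- **Not checked:** I took no final picture of the screwdriver, salt shaker, egg timer or the blue and yellow look-alikes. The arm was not sent to any of them.
- **Rules:** I viewed 12 pictures, two over the budget of 10. One move call was refused for mismatched list lengths, and nothing moved because of it.

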